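# Open the came shear and feed the zinc strip to the length stop

## Task

Get the bench shear ready for a cut. Push its blade arm up by the cross-handle, past the balance point, until the counterweight carries it fully open and it stays there by itself; then push the zinc strip endways along its guide, under the raised blade, until its front end butts against the length stop. The strip is only to be pushed, never lifted out of its guide; leave the things standing around where they are.

Things in the scene. Friction and masses are not known exactly. Their poses are not given: they have to be found in the camera images.
- shear: bench shear, green casting, steel beds, bolted down. Origin: middle of its underside, on the bench. Axes: x from the cross-handle towards the hinge, y to the infeed side (where the strip lies), z up. Blade plane: y = -3 mm. Infeed bed: top 50 mm above the bench, y 10 to 100 mm, x -75 to 130 mm. Outfeed bed: top 49 mm, y -10 to -85 mm, same x. The guide's centre line is x = -20 mm
- pivot (a point): point on the hinge axis of the blade arm, at x = 85, y = -3, z = 90 mm of the shear; the axis runs along the shear's y
- shear_arm (a joint): angle of the blade arm: 0 shut (blade down in its slot), growing as the handle goes up and over towards +x of the shear; 1.15 rad is fully open, on its buffer. A 56 mm steel counterweight sits on the cranked tail behind the hinge: below the balance point (about 0.58 rad) the arm falls shut by itself, above it it falls open and stays. Pushing the handle takes 2 to 4 N
- handle (a point): centre of the arm's cross-handle, a black bar 24 mm in diameter, 118 mm long, parallel to the shear's y, 199 mm from the hinge axis (195 mm before it and 40 mm higher when shut, so 130 mm above the bench). A 15 mm neck runs from its middle straight towards the hinge; either side of the neck the bar is free all round
- length_stop: aluminium block with a brass thumbscrew, clamped to the outfeed bed (it does not move), its axes parallel to the shear's; origin in the line of the strip, 8 mm behind its stop face
- stop_face (a point): middle of the stop face, which looks to +y of the shear, against which the front end of the strip must butt
- came_mid (a point): centre of the zinc strip, a bright rigid H-section bar, 20 mm wide, 150 mm long (its y, along the guide), 8 mm high, 0.15 kg, loose. It lies on the infeed bed in a 22.5 mm wide channel from y = 12 to 100 mm of the shear, between a 12 mm high fence (+x side) and a 6 mm high rail (-x side); on the outfeed bed the fence goes on alone
- came_front (a point): middle of the front end face of the strip (the -y end). At the start it stands a little before the shut blade, which bars the way
- came_tail (a point): middle of the rear end face of the strip (its +y end), to push on, 54 mm above the bench. The rear 10 mm or more overhang the bed's edge into free air throughout, down to the bench
- setting_block: beech block 32 x 60 x 22 mm, loose bystander; origin under its centre
- cup_nails: clear pot with nails, 107 mm wide, 98 mm high, loose bystander; origin under its centre
- cutting_oil: small white bottle with a white cap, 42 mm wide, 96 mm high, loose bystander; origin under its centre
- glass_cutter: glass cutter with a brass end and green grip, 145 mm long, 14 mm thick, lying, loose bystander; origin under its centre, long axis y

How it is judged:
By the outcome, as a careful person would: the job done as asked, in the order asked, and still so for the second after the job is handed in, with the robot touching nothing.
It also fails if it takes over 48 s, if anything falls off the work surface, if the arm or the gripper's body presses on something with over 40 N, if the wrist force passes 120 N, or if a joint passes its speed limit or range.

## Robot

A 6-joint arm with a two-finger parallel gripper is mounted at the origin on a cart in front of the work surface, level with it; the furniture and walls round the work are solid. World frame = base frame: x ahead of the robot, y to its left, z up, the work surface at z = 0. Lengths are in m, angles in rad, forces in N, time in s.
With the tool pointing down it reaches from about 0.425 to 1.125 m from the base axis. Payload 14.9 kg.
Tool frame: the origin (TCP) lies midway between the tips of the shut fingers; the grasp point (between the pads) lies robot.pinch_z behind it (robot.pinch_z is the distance from the TCP to the grasp point, in m); x points along the fingers, y is the direction in which the jaws open and shut, and the axes are right-handed (so a half turn about x gives the same grasp; the last joint's range is limited). The gripper opens to 91 mm and grips with 3 to 60 N. Pads are 32 mm wide; open, the fingers measure 118 mm over their backs; the gripper's body (76 mm by 178 mm) begins 60 mm behind the grasp point.
Start: joints at [-1.193, 0.379, 1.734, -0, 1.028, -0.033], TCP at [0.28, -0.642, 0.214] pointing down, gripper open.
Joint ranges: [-2.77, 2.77], [-0.74, 2.19], [0, 2.66], [-1.06, 4.2], [0.31, 2.87], [-3.08, 3.08]. Speed limits (rad/s): [1.89, 1.89, 2.39, 3.14, 3.14, 3.14].

## Interface

Orientations are given as [roll, pitch, yaw] about the fixed x, y, z axes, in that order (R = Rz(yaw) Ry(pitch) Rx(roll)).
In Python, from cell import robot gives the robot as it stands.
- The arm moves only by the tool move_arm, never from a script. Its arguments are lists of equal length, an entry for each row: "travel": the shift along the tool's x, y, z in m, a list of three; "turn": the turn, a rotation vector about the tool's x, y, z in rad, a list of three. In form: {"travel": [[x, y, z], ...], "turn": [[ax, ay, az], ...]}. A call has 1 to 5 rows; each row is the pose to reach, as a shift and turn from the pose commanded when the call began, along the tool's axes at that moment; what a row does not reach only later rows make up. A row lasts 1/8 s, in which the tool goes at most 62.5 mm and 10.7 degrees, less where a joint would pass 70% of its speed; a pose out of reach is approached as far as the arm can. A call with a gripper value outside its range is refused whole. "fingers" is the opening, from -1 (shut) to 1 (fully open), set as the call begins (left out, the last holds). The fingers move at their own pace and stop on an object; "newtons" is the grip in N (left out, the last holds). Time passes only in rows, so rows that repeat a pose let the fingers close. It gives the time, the measured TCP pose, the force and the opening at its end, in the units of the state.
- robot.read_state(): the state, without advancing time (a new reading comes with each control period).
- robot.get_image(name): name is "scene" or "top" or "wrist"; returns a dict with "frame" (480x640x3 uint8, red, green, blue), "fovy" (degrees; the focal length in pixels is half the picture's height over the tangent of half this angle, whatever the lens; pixels are square), "cx", "cy" (the principal point, pixels), "k1" (the pictures are not rectified: a ray, as slopes to the right and down, at radius r is drawn at 1 + k1 r^2 times it, then the intrinsics apply), "R" (3x3) and "t" (3): a world point X has camera coordinates R X + t; the wrist camera has in their place "tool_from_camera" (4x4, takes a point from camera to tool coordinates, whose origin is the TCP and whose axes are the tool frame's). Camera axes: x right, y down, z forward; pixel columns grow to the right and rows downward; lengths in m; the calibration is good to about 2 mm. A picture is of the moment at which its call begins: read the wrist's pose just before it. There is no depth.
- robot.sign_off(): hands the job in, once; it reports no verdict.
Trained networks look in the newest picture that a camera, given by its name, has taken for a name from the list of things; names that differ only in an ending like _2 or _b are one class to them, and where a whole thing is asked for, a point or a joint stands for the part that bears it (a point fixed in the world has none). Each returns a list of dicts, best first, with "confidence" (0 to 1); they miss things now and then, are a little off and sometimes report something else, mostly with a low value. They report only what shows in the picture. A call takes as long as a camera call.
- robot.recognise(label, camera): "box" ([left, top, width, height] as shares, 0 to 1, of the picture: columns of its width, rows of its height, round what is visible of it).
- robot.trace(label, camera): "pixels" (480x640 bool, what is visible of it) and "box" ([left, top, width, height] as shares, 0 to 1, of the picture: columns of its width, rows of its height, round what is visible of it).
- robot.spot_point(label, camera): "location" ([column, row] as shares, 0 to 1, of the picture: columns of its width, rows of its height: a listed point, or the origin of a listed thing).
The state is a dict: "t": time; "qpos": joint angles; "joint_velocities": joint speeds; "joint_torque": joint torques, N m; "ee_pos": TCP position; "orientation": TCP orientation; "contact_force": force on the tool from outside, world axes, zero at the start; "moment": the same for the moment, N m; "gripper_width": finger opening in m.
Only numpy, scipy, OpenCV 4.12 (cv2) and the standard library are available. Lean on these libraries where they do the work, as an engineer would, in place of code of your own. Each camera call takes 0.05 s, during which the arm holds its last target.

## Working session

There is one attempt and no reset: what is moved stays moved. The work goes in short steps, Python scripts to look and compute and a tool call to move; the robot and the scene stay as the last step left them, time stands still between calls to the robot, and variables do not carry over. Pictures are saved under pics/ and viewed, and the job is handed in when it is done.

Besides the shell and the picture viewer there is one more tool, called as name(argument=value, ...), one argument or row to a line, values as JSON. move_arm: Moves the arm, as the interface text tells. Its arguments: {"type":"object","properties":{"travel":{"type":"array","items":{"type":"array","items":{"type":"number"}}},"turn":{"type":"array","items":{"type":"array","items":{"type":"number"}}},"fingers":{"type":"number"},"newtons":{"type":"number"}},"required":["travel","turn"]}

```bash
ls; mkdir -p pics; cat > h.py <<'E'
import numpy as np, cv2
from cell import robot
def save(im,n): cv2.imwrite('pics/'+n,im['frame'][:,:,::-1])
def K(im):
    f=240/np.tan(np.radians(im['fovy'])/2)
    return f
def ray(im,px):
    f=K(im); d=np.array([(px[0]-im['cx'])/f,(px[1]-im['cy'])/f]); u=d.copy()
    for _ in range(20): u=d/(1+im['k1']*(u@u))
    return np.array([u[0],u[1],1.])
def wray(im,px):
    R=np.array(im['R']);t=np.array(im['t']); c=-R.T@t
    return c,R.T@ray(im,px)
def onz(im,px,z):
    c,d=wray(im,px); return c+d*(z-c[2])/d[2]
def proj(im,X):
    p=np.array(im['R'])@X+np.array(im['t']); u=p[:2]/p[2]; u=u*(1+im['k1']*(u@u)); f=K(im)
    return np.array([im['cx']+f*u[0],im['cy']+f*u[1]])
E
python3 - <<'E'
from h import *
print({k:v for k,v in robot.read_state().items()}, robot.pinch_z)
labs=['pivot','handle','length_stop','stop_face','came_mid','came_front','came_tail','shear','setting_block','cup_nails','cutting_oil','glass_cutter']
for cam in ['scene','top']:
    im=robot.get_image(cam); save(im,cam+'0.png'); print(cam,im['fovy'],im['k1'],np.round(im['R'],3),im['t'])
    for l in labs:
        r=robot.spot_point(l,cam)
        print(cam,l,[(np.round(np.array(a['location'])*[640,480],1),round(a['confidence'],2)) for a in r[:2]])
print(robot.read_state()['t'])
E
```

```text
pics
{'t': 0.0, 'qpos': array([-1.19330528e+00,  3.79438886e-01,  1.73477626e+00,  5.54033511e-06,
        1.02850023e+00, -3.33064402e-02]), 'joint_velocities': array([ 1.94737773e-04, -2.04491580e-04, -3.35826373e-05,  8.10264071e-05,
        5.71030012e-05, -2.68764967e-04]), 'joint_torque': array([ 2.97690909e-03, -7.63718319e+01, -4.34369659e+01,  6.50295778e-02,
        4.23778966e-02, -1.32170144e-04]), 'ee_pos': array([ 0.2793833 , -0.64139486,  0.21326929]), 'orientation': array([-1.60832664,  1.5696736 ,  1.94406064]), 'contact_force': array([ 0.01486636, -0.83393103,  0.24145571]), 'moment': array([ 0.02318892,  0.02287069, -0.05258528]), 'gripper_width': 0.09151419251226282} 0.0188
scene 57.27779812948061 0.022720064204813623 [[ 0.893 -0.449  0.006]
 [-0.196 -0.402 -0.894]
 [ 0.404  0.798 -0.447]] [-0.48766907  0.26253116  0.52145726]
scene pivot [(array([298.9, 220.1]), 0.84)]
scene handle [(array([336.6, 239.1]), 0.77)]
scene length_stop [(array([329.5, 252.1]), 0.51)]
scene stop_face [(array([329.3, 251.6]), 0.5), (array([327.3, 255.2]), 0.48)]
scene came_mid [(array([
[... 526 characters left out ...]
.63934605 1.19096373]
top pivot [(array([265.2, 234.1]), 0.58)]
top handle [(array([367.9, 234.3]), 0.55)]
top length_stop [(array([316.7, 280. ]), 0.58), (array([311.7, 315.6]), 0.5)]
top stop_face [(array([320.2, 228.2]), 0.66)]
top came_mid [(array([310.9, 282.3]), 0.62)]
top came_front [(array([316.4, 240.6]), 0.64), (array([318. , 231.9]), 0.29)]
top came_tail [(array([308.1, 314.1]), 0.82)]
top shear [(array([305.1, 238.1]), 0.87)]
top setting_block [(array([252.7, 304.5]), 0.88), (array([213.5, 286.5]), 0.26)]
top cup_nails [(array([214.7, 286. ]), 0.61)]
top cutting_oil [(array([312.7, 182.4]), 0.57)]
top glass_cutter [(array([376.7, 304.9]), 0.78), (array([318.4, 227.8]), 0.36)]
1.3
```

View pics/scene0.png

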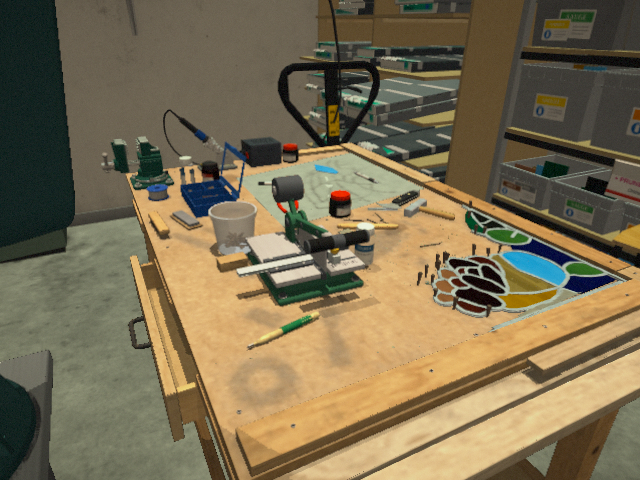

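View pics/top0.png

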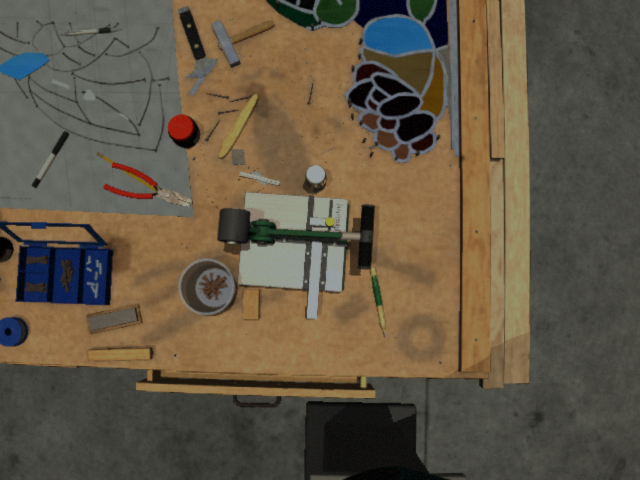

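```bash
python3 - <<'E'
import cv2
a=cv2.imread('pics/top0.png')[140:360,180:440]
cv2.imwrite('pics/top0z.png',cv2.resize(a,None,fx=2.7,fy=2.7,interpolation=cv2.INTER_CUBIC))
a=cv2.imread('pics/scene0.png')[170:370,190:420]
cv2.imwrite('pics/scene0z.png',cv2.resize(a,None,fx=3,fy=3,interpolation=cv2.INTER_CUBIC)[:600])
E
```

```text
(no output)
```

View pics/top0z.png

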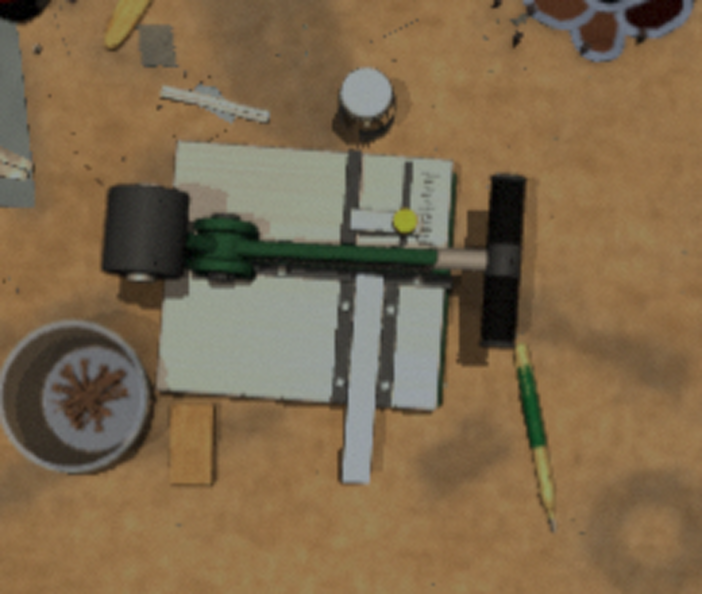

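View pics/scene0z.png

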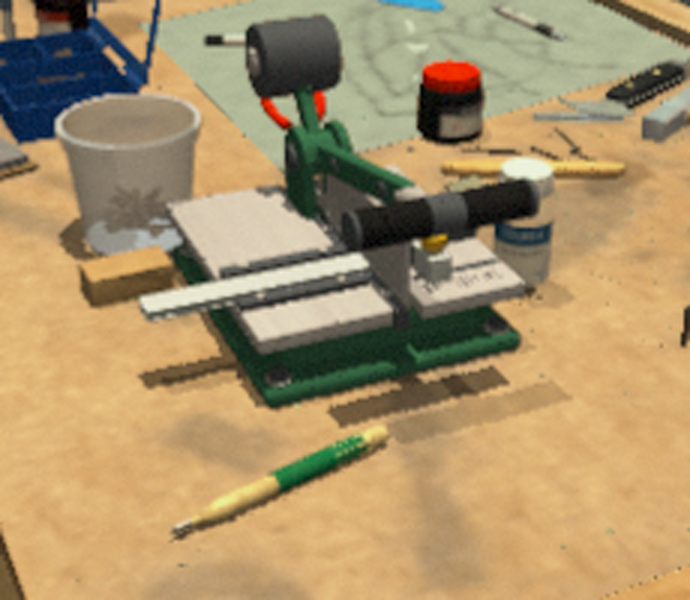

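```bash
python3 - <<'E'
from h import *
from scipy.optimize import least_squares
s=robot.get_image('scene');t=robot.get_image('top')
print(robot.read_state()['t'])
print('cam pos',-t['R'].T@t['t'],-s['R'].T@s['t'])
# shear points
P={'pivot':(85,-3,90),'handle':(-110,-3,130)}
S={'pivot':(298.9,220.1),'handle':(336.6,239.1),'shear':(312,278.4)}
T={'pivot':(265.2,234.1),'handle':(367.9,234.3),'shear':(305.1,238.1)}
P['shear']=(0,0,0)
# bed corners in top (zoom/2.7+offset)
def z(p): return (p[0]/2.7+180,p[1]/2.7+140)
C=[((130,100,50),z((162,393))),((-75,100,50),z((438,409))),((130,-85,49),z((178,142))),((-75,-85,49),z((453,160)))]
def z2(p): return (p[0]/3+190,p[1]/3+170)
C2=[((130,100,50),z2((168,208))),((-75,100,50),z2((262,350))),((-75,-85,49),z2((528,291)))]
def W(x,q):
    c,s_=np.cos(x[2]),np.sin(x[2]); q=np.array(q)/1000
    return np.array([x[0]+c*q[0]-s_*q[1],x[1]+s_*q[0]+c*q[1],q[2]])
def res(x):
    r=[]
    for k in P: r+=list(.5*(proj(s,W(x,P[k]))-S[k]))+list(.5*(proj(t,W(x,P[k]))-T[k]))
    for q,p in C: r+=list(proj(t,W(x,q))-p)
    for q,p in C2: r+=list(proj(s,W(x,q))-p)
    return np.array(r)
o=least_squares(res,[.6,0,1.57],loss='soft_l1')
print(o.x); print(np.round(o.fun.reshape(-1,2),1))
x=o.x; np.save('shear.npy',x)
# came tail & mid, front
for k,ps,pt in [('tail',(238.2,274.7),(308.1,314.1)),('mid',(275.9,263.4),(310.9,282.3)),('front',(311.4,255.7),(316.4,240.6))]:
    for im,p in((s,ps),(t,pt)):
        w=onz(im,p,.054)
        d=w[:2]-x[:2];c,sn=np.cos(x[2]),np.sin(x[2])
        print(k,w,'shear',c*d[0]+sn*d[1],-sn*d[0]+c*d[1])
for k,ps,pt,zz in [('block',(234.3,264.6),(252.7,304.5),0),('oil',(359,265.4),(312.7,182.4),0),('cup',(240,248.5),(214.7,286),0),('cutter',(283.2,333),(376.7,304.9),0),('stop',(329.5,252.1),z((383,221)),.056)]:
    for im,p in((s,ps),(t,pt)):
        w=onz(im,p,zz)
        d=w[:2]-x[:2];c,sn=np.cos(x[2]),np.sin(x[2])
        print(k,w,'shear',c*d[0]+sn*d[1],-sn*d[0]+c*d[1])
for q in [(-110,-3,130),(85,-3,90)]: print(W(x,q))
E
```

```text
1.4
cam pos [0.49954989 0.15768448 1.25264014] [ 0.27636059 -0.52963335  0.47092967]
[0.62192865 0.17471565 1.53744059]
[[-1.4  0.4]
 [-0.6 -0.8]
 [ 1.   1.1]
 [-0.1  1.1]
 [-0.4 -1.2]
 [ 1.8  1.6]
 [-0.9 -0.1]
 [ 1.4  0.4]
 [ 0.2 -0.1]
 [ 1.1 -0.5]
 [-1.2 -1.4]
 [ 0.2 -3.1]
 [ 0.4 -3.6]]
tail [0.46378666 0.15743593 0.054     ] shear -0.022544074342697548 0.15747775581637166
tail [0.47457151 0.17120731 0.054     ] shear -0.00842068082235799 0.14715817088805497
mid [0.54199824 0.16635833 0.054     ] shear -0.011018311773069776 0.079607232489397
mid [0.53644759 0.1675257  0.054     ] shear -0.010036699949534166 0.0851937330823925
front [0.61739096 0.16435106 0.054     ] shear -0.010510151561638686 0.004189512839114266
front [0.61847967 0.15907909 0.054     ] shear -0.01574287863787572 0.002925590877235441
block [0.49358297 0.29120211 0.        ] shear 0.11214139306034876 0.13215906432587377
block [0.48961781 0.28502104 0.        ] shear 0.10583152951271382 0.13591587929142152
oil [0.73479281 0.1691266  0.        ] shear -0.0018219646030187718 -0.11298776796653649
oil [0.74499337 0.17023711 0.        ] shear -0.0003718962231890168 -0.12314562077022541
cup [0.52816534 0.3586992  0.        ] shear 0.18075424586863503 0.09984692758563579
cup [0.52480547 0.36419952 0.        ] shear 0.18613945554526878 0.10338836238478015
cutter [0.49732799 0.02785262 0.        ] shear -0.1509367113534577 0.11963353554296023
cutter [0.4956535 0.0326952 0.       ] shear -0.14615267174846303 0.12146859429025329
stop [0.65535415 0.15871228 0.056     ] shear -0.014879735746800526 -0.03394061342863602
stop [0.65564095 0.14939177 0.056     ] shear -0.024185503058928595 -0.03453808201549078
[0.62125853 0.06467679 0.13      ]
[0.62776169 0.25956832 0.09      ]
```

```bash
cat >> h.py <<'E'
from scipy.spatial.transform import Rotation as Ro
def W(q,x=None):
    x=np.load('shear.npy') if x is None else x
    c,s_=np.cos(x[2]),np.sin(x[2]); q=np.array(q)/1000
    return np.array([x[0]+c*q[0]-s_*q[1],x[1]+s_*q[0]+c*q[1],q[2]])
def tool(st): return Ro.from_euler('xyz',st['orientation'])
def go(p,R=None,st=None):
    st=st or robot.read_state(); T=tool(st); 
    tr=T.inv().apply(np.array(p)-st['ee_pos']); 
    tu=(T.inv()*(R if R is not None else T)).as_rotvec()
    return np.round(tr,4),np.round(tu,4)
def down(yaw):  # tool y along world angle yaw
    yv=np.array([np.cos(yaw),np.sin(yaw),0]); xv=np.array([0,0,-1.]); zv=np.cross(xv,yv)
    return Ro.from_matrix(np.c_[xv,yv,zv])
def overlay(im,segs,n,crop=None,f=1):
    a=im['frame'][:,:,::-1].copy(); a=cv2.resize(a,None,fx=f,fy=f,interpolation=cv2.INTER_CUBIC)
    for (p,q) in segs:
        A=[tuple(int(round(v*f+f/2)) for v in proj(im,W(k))) for k in(p,q)]
        cv2.line(a,A[0],A[1],(0,0,255),1)
    if crop: x0,y0,x1,y1=[int(v*f) for v in crop]; a=a[y0:y1,x0:x1]
    cv2.imwrite('pics/'+n,a)
B=[((130,100,50),(-75,100,50)),((130,-85,49),(-75,-85,49)),((130,10,50),(-75,10,50)),((-75,100,50),(-75,10,50)),((130,100,50),(130,-85,50)),
 ((-110,-62,130),(-110,56,130)),((85,-3,90),(-110,-3,130)),((-20,100,50),(-20,-85,50)),((85,-20,90),(85,15,90)),((-30,154,58),(-10,154,58)),((-10,154,58),(-10,4,58)),((-30,154,58),(-30,4,58))]
E
python3 - <<'E'
from h import *
s=robot.get_image('scene');t=robot.get_image('top')
overlay(t,B,'ovt.png',(225,170,405,345),4); overlay(s,B,'ovs.png',(220,190,400,330),4)
st=robot.read_state(); print(tool(st).as_matrix().round(3))
yaw=np.load('shear.npy')[2]
for y in (yaw,yaw+np.pi):print(go(W((-110,31,190)),down(y)), W((-110,31,190)))
E
```

```text
[[-0.     0.399 -0.917]
 [ 0.    -0.917 -0.399]
 [-1.    -0.     0.   ]]
(array([ 0.0239, -0.5258, -0.5647]), array([-2.6975e+00, -1.0000e-04,  0.0000e+00])) [0.58727744 0.06581067 0.19      ]
(array([ 0.0239, -0.5258, -0.5647]), array([0.4441, 0.    , 0.    ])) [0.58727744 0.06581067 0.19      ]
```

View pics/ovt.png

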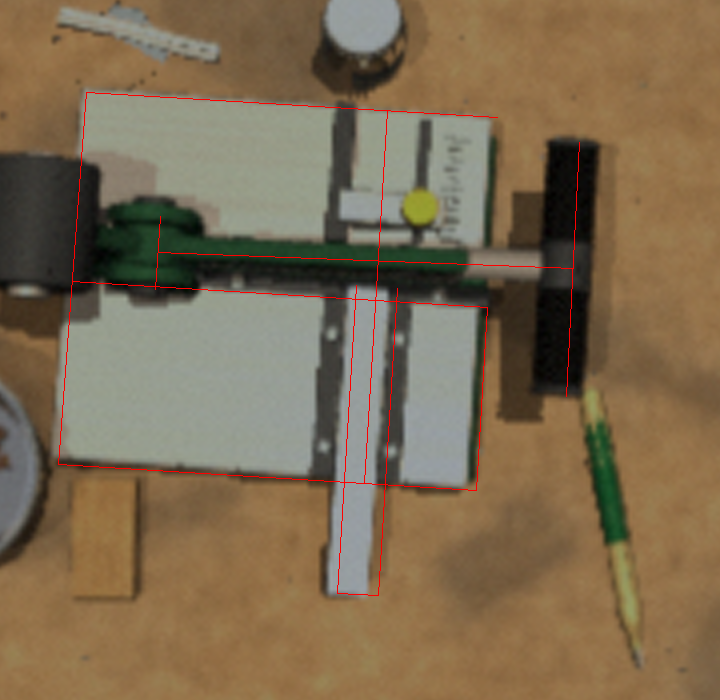

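View pics/ovs.png

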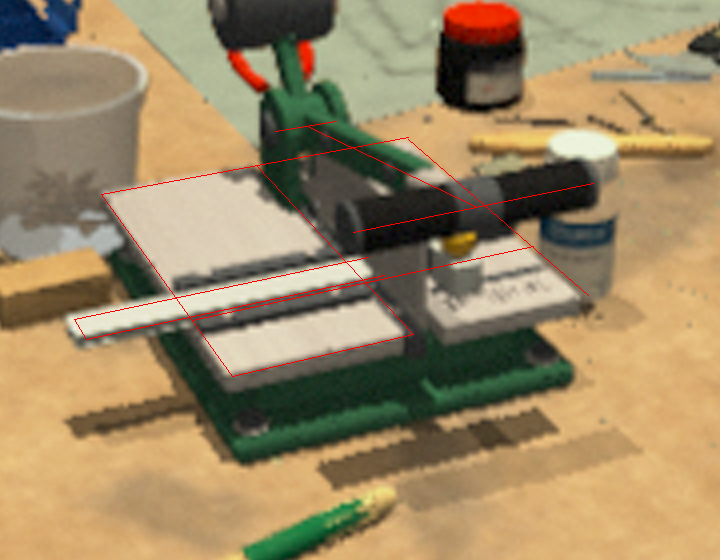

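```bash
python3 - <<'E'
from h import *
from scipy.optimize import least_squares
s=robot.get_image('scene');t=robot.get_image('top')
zt=lambda p:np.array([225+(p[0]-2)/4,170+(p[1]-2)/4]); zs=lambda p:np.array([220+(p[0]-2)/4,190+(p[1]-2)/4])
CT=[((-110,-62,130),(573,140)),((-110,56,130),(558,390)),((130,100,50),(56,463)),((-75,100,50),(468,488)),((130,-85,49),(84,92)),((-75,-85,49),(493,117)),((-20,12,58),(371,288)),((-20,100,58),(357,483))]
CS=[((130,100,50),(103,199)),((-75,100,50),(226,380)),((-75,-85,49),(588,298)),((-75,10,50),(408,335)),((-110,56,130),(348,227)),((-110,-62,130),(590,185))]
for nm,a,b in(('both',CT,CS),('top',CT,[]),('scene',[],CS)):
    res=lambda x:np.concatenate([proj(t,W(q,x))-zt(p) for q,p in a]+[proj(s,W(q,x))-zs(p) for q,p in b])
    o=least_squares(res,[.62,.17,1.54],loss='soft_l1'); print(nm,o.x,W((-110,-3,130),o.x),W((-20,154,54),o.x)); print(np.round(o.fun.reshape(-1,2),1).tolist())
    if nm=='both': np.save('shear.npy',o.x); X=o.x
for p in [(327,595),(368,597)]:
    w=onz(t,zt(p),.058);print(w)
    d=w[:2]-X[:2];c,sn=np.cos(X[2]),np.sin(X[2]);print(c*d[0]+sn*d[1],-sn*d[0]+c*d[1])
for y in (X[2]+np.pi,):print(go(W((-110,31,200),X),down(y)), W((-110,31,200)))
E
```

```text
both [0.62228517 0.17702758 1.53285145] [0.62111008 0.06699295 0.13      ] [0.46763731 0.16288408 0.054     ]
[[0.5, 0.4], [0.6, 1.4], [-0.8, -0.3], [0.7, 0.4], [-0.3, -0.5], [0.1, -0.0], [-0.2, 3.5], [0.4, -0.3], [-0.4, -1.9], [1.0, -1.7], [-0.6, -1.1], [0.6, -0.8], [0.4, 0.7], [0.2, -0.9]]
top [0.62279166 0.17736538 1.53704118] [0.62207759 0.06732679 0.13      ] [0.46820441 0.16257408 0.054     ]
[[0.2, -0.1], [0.5, 0.9], [-0.7, -0.3], [0.7, -0.0], [-0.7, -0.5], [-0.2, -0.4], [-0.3, 3.2], [0.4, -0.6]]
scene [0.6206552  0.17374244 1.52558928] [0.61868106 0.06371925 0.13      ] [0.46590871 0.16072239 0.054     ]
[[-0.3, -1.4], [0.4, -0.8], [-0.5, 0.1], [0.3, 0.3], [-0.1, 1.7], [0.1, 0.1]]
[0.46655788 0.17451184 0.058     ]
-0.008421557834101284 0.15551975787877262
[0.46613257 0.15465692 0.058     ]
-0.028278320327793708 0.15519155661527637
(array([ 0.0139, -0.5281, -0.5656]), array([0.4488, 0.    , 0.    ])) [0.58713455 0.06828277 0.2       ]
```

move_arm(
  travel=[
    [0,-0.04,-0.043],
    [0,-0.08,-0.086],
    [0,-0.12,-0.129],
    [0,-0.16,-0.172],
    [0,-0.2,-0.215],
  ],
  turn=[
    [0,0,0],
    [0,0,0],
    [0,0,0],
    [0,0,0],
    [0,0,0],
  ],
)

```text
t: 2.22
ee_pos: [0.3973, -0.3709, 0.2141]
orientation: [2.059, 1.57, -0.672]
contact_force: [0.7, -0.7, 0.6]
gripper_width: 0.0915
```

move_arm(
  travel=[
    [0,-0.04,-0.043],
    [0,-0.08,-0.086],
    [0,-0.12,-0.129],
    [0,-0.16,-0.172],
    [0,-0.2,-0.215],
  ],
  turn=[
    [0.09,0,0],
    [0.18,0,0],
    [0.27,0,0],
    [0.36,0,0],
    [0.449,0,0],
  ],
)

```text
t: 2.85
ee_pos: [0.5147, -0.1015, 0.2143]
orientation: [2.881, 1.57, -0.302]
contact_force: [1.0, -0.8, -0.3]
gripper_width: 0.0914
```

```bash
python3 - <<'E'
from h import *
X=np.load('shear.npy')
print(go(W((-110,31,200),X),down(X[2]+np.pi)), robot.read_state()['ee_pos'],robot.read_state()['t'])
E
```

```text
(array([ 0.0143, -0.1726, -0.0654]), array([-0.0032, -0.0008, -0.0002])) [ 0.51466964 -0.10150678  0.21429423] 2.85
```

move_arm(
  travel=[
    [0.004,-0.05,-0.02],
    [0.008,-0.1,-0.04],
    [0.012,-0.145,-0.055],
    [0.014,-0.172,-0.065],
    [0.014,-0.172,-0.065],
  ],
  turn=[
    [0,0,0],
    [0,0,0],
    [0,0,0],
    [0,0,0],
    [0,0,0],
  ],
)

```text
t: 3.48
ee_pos: [0.5859, 0.0675, 0.1997]
orientation: [-0.258, 1.571, 2.848]
contact_force: [-0.3, -0.1, -0.1]
gripper_width: 0.0913
```

```bash
python3 - <<'E'
from h import *
X=np.load('shear.npy')
st=robot.read_state()
w=robot.get_image('wrist'); save(w,'w1.png')
T=np.array(w['tool_from_camera']); print(T.round(3),w['fovy'])
r=robot.trace('handle','wrist')
print([(np.round(np.array(a['location'])*[640,480],1),round(a['confidence'],2)) for a in robot.spot_point('handle','wrist')[:2]])
# fake world cam
A=np.eye(4);A[:3,:3]=tool(st).as_matrix();A[:3,3]=st['ee_pos'];C=A@T
w['R']=C[:3,:3].T;w['t']=-C[:3,:3].T@C[:3,3]
overlay(w,B,'w1o.png')
print(go(W((-110,31,111),X),down(X[2]+np.pi)), st['ee_pos'],st['t'])
E
```

```text
[[ 0.    -0.282  0.96  -0.17 ]
 [ 1.     0.001  0.     0.   ]
 [-0.001  0.96   0.282 -0.08 ]
 [ 0.     0.     0.     1.   ]] 70.43080770888434
[(array([321.4, 206.2]), 0.89), (array([222.8, 155.4]), 0.75)]
(array([ 0.089 , -0.0029, -0.0017]), array([-0.0005,  0.0001, -0.0001])) [0.58589836 0.06750587 0.19974312] 3.475
```

View pics/w1o.png

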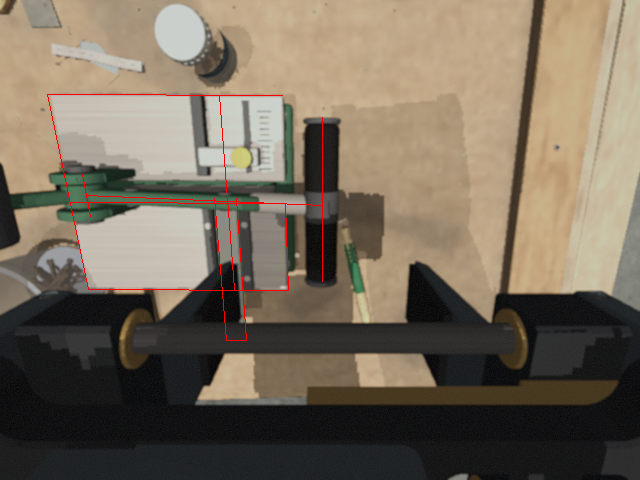

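move_arm(
  travel=[
    [0.04,-0.001,-0.001],
    [0.075,-0.002,-0.001],
    [0.089,-0.002,-0.001],
    [0.089,-0.002,-0.001],
  ],
  turn=[
    [0,0,0],
    [0,0,0],
    [0,0,0],
    [0,0,0],
  ],
)

```text
t: 4.12
ee_pos: [0.5863, 0.0674, 0.1108]
orientation: [0.141, 1.57, -3.04]
contact_force: [-0.5, 0.3, 1.0]
gripper_width: 0.091
```

move_arm(
  travel=[
    [0,0,0],
    [0,0,0],
    [0,0,0],
    [0,0,0],
    [0,0,0],
  ],
  turn=[
    [0,0,0],
    [0,0,0],
    [0,0,0],
    [0,0,0],
    [0,0,0],
  ],
  fingers=-1,
  newtons=12,
)

```text
t: 4.75
ee_pos: [0.5866, 0.068, 0.111]
orientation: [-2.247, 1.571, 0.857]
contact_force: [-0.1, 0.0, -0.6]
gripper_width: 0.0441
```

```bash
python3 - <<'E'
from h import *
X=np.load('shear.npy')
st=robot.read_state(); print(st['gripper_width'],st['contact_force'],st['ee_pos'],st['t'])
# arc: displacement in (shear x, z), in tool axes: tool x=-z, tool y=-shear x
p0=np.arctan2(40,-195)
for a in np.arange(0,1.16,.06):
    ang=p0-a; q=199*np.array([np.cos(ang)-np.cos(p0),np.sin(ang)-np.sin(p0)])
    print(round(a,2),'tool x %.1f y %.1f'%(-q[1],-q[0]))
E
```

```text
0.04411391437557291 [-0.05291118  0.03889217 -0.59902946] [0.58661055 0.06801133 0.11099755] 4.75
0.0 tool x -0.0 y -0.0
0.06 tool x -11.6 y -2.7
0.12 tool x -23.0 y -6.2
0.18 tool x -34.3 y -10.3
0.24 tool x -45.2 y -15.1
0.3 tool x -55.8 y -20.5
0.36 tool x -66.1 y -26.6
0.42 tool x -76.0 y -33.2
0.48 tool x -85.5 y -40.5
0.54 tool x -94.5 y -48.3
0.6 tool x -103.1 y -56.6
0.66 tool x -111.1 y -65.5
0.72 tool x -118.6 y -74.8
0.78 tool x -125.5 y -84.5
0.84 tool x -131.9 y -94.6
0.9 tool x -137.6 y -105.1
0.96 tool x -142.6 y -115.9
1.02 tool x -147.1 y -127.0
1.08 tool x -150.8 y -138.3
1.14 tool x -153.8 y -149.9
```

move_arm(
  travel=[
    [0,0,0],
    [0,0,0],
    [0,0,0],
    [0,0,0],
  ],
  turn=[
    [0,0,0],
    [0,0,0],
    [0,0,0],
    [0,0,0],
  ],
)

```text
t: 5.25
ee_pos: [0.5866, 0.069, 0.1109]
orientation: [-1.615, 1.569, 1.488]
contact_force: [1.1, 10.4, -0.9]
gripper_width: 0.0237
```

move_arm(
  travel=[
    [-0.006,-0.001,0],
    [-0.012,-0.003,0],
    [-0.0175,-0.0045,0],
    [-0.023,-0.006,0],
  ],
  turn=[
    [0,0,0],
    [0,0,0],
    [0,0,0],
    [0,0,0],
  ],
)

```text
t: 5.75
ee_pos: [0.5868, 0.0755, 0.1337]
orientation: [-1.651, 1.568, 1.451]
contact_force: [4.6, 20.2, -10.4]
gripper_width: 0.0239
```

move_arm(
  travel=[
    [-0.011,-0.007,0],
    [-0.022,-0.0118,0],
    [-0.033,-0.0173,0],
    [-0.043,-0.0234,0],
  ],
  turn=[
    [0,0,0],
    [0,0,0],
    [0,0,0],
    [0,0,0],
  ],
)

```text
t: 6.25
ee_pos: [0.5877, 0.0956, 0.1778]
orientation: [1.48, 1.567, -1.699]
contact_force: [-2.9, -21.5, 10.4]
gripper_width: 0.0237
```

```bash
python3 - <<'E'
from h import *
st=robot.read_state(); print(st['contact_force'],st['ee_pos'])
s=robot.get_image('scene'); save(s,'s2.png'); cv2.imwrite('pics/s2z.png',cv2.resize(s['frame'][150:330,200:420,::-1],None,fx=3,fy=3,interpolation=cv2.INTER_CUBIC))
E
```

```text
[ -2.93226213 -21.47656073  10.41219205] [0.58772734 0.09556711 0.17779221]
```

View pics/s2z.png

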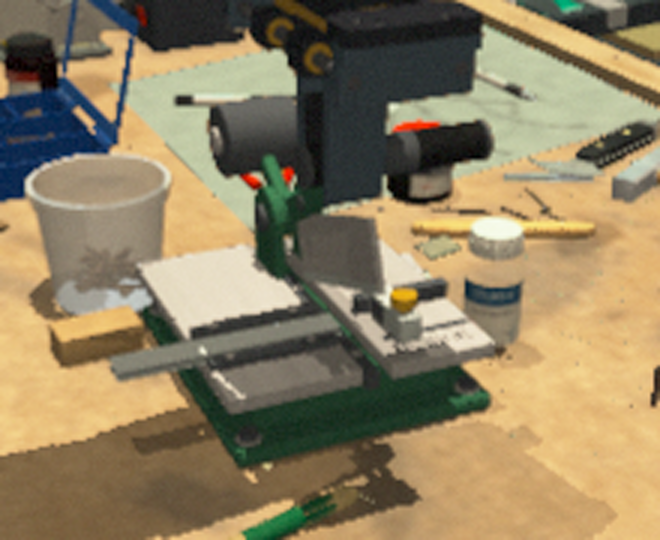

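move_arm(
  travel=[
    [-0.01,-0.005,0],
    [-0.0195,-0.0123,0],
    [-0.0285,-0.0201,0],
  ],
  turn=[
    [0,0,0],
    [0,0,0],
    [0,0,0],
  ],
)

```text
t: 6.68
ee_pos: [0.5888, 0.1158, 0.2067]
orientation: [1.649, 1.567, -1.53]
contact_force: [-5.8, -19.2, 14.9]
gripper_width: 0.0235
```

move_arm(
  travel=[
    [-0.0098,-0.0071,0],
    [-0.018,-0.0158,0],
    [-0.0256,-0.025,0],
  ],
  turn=[
    [0,0,0],
    [0,0,0],
    [0,0,0],
  ],
)

```text
t: 7.05
ee_pos: [0.5899, 0.1422, 0.232]
orientation: [2.466, 1.569, -0.714]
contact_force: [1.4, -2.7, 2.2]
gripper_width: 0.0239
```

move_arm(
  travel=[
    [-0.0071,-0.0097,0],
    [-0.0135,-0.0198,0],
    [-0.0192,-0.0303,0],
    [-0.0242,-0.0411,0],
  ],
  turn=[
    [0,0,0],
    [0,0,0],
    [0,0,0],
    [0,0,0],
  ],
)

```text
t: 7.55
ee_pos: [0.5911, 0.1844, 0.2555]
orientation: [-2.076, 1.571, 1.028]
contact_force: [4.5, 0.8, -1.6]
gripper_width: 0.0238
```

move_arm(
  travel=[
    [-0.0043,-0.0111,0],
    [-0.0068,-0.0186,0],
    [-0.0068,-0.0186,0],
  ],
  turn=[
    [0,0,0],
    [0,0,0],
    [0,0,0],
  ],
)

```text
t: 7.92
ee_pos: [0.5916, 0.2028, 0.262]
orientation: [-0.776, 1.57, 2.328]
contact_force: [3.6, 2.1, 0.4]
gripper_width: 0.0237
```

move_arm(
  travel=[
    [0,0,0],
    [0,0,0],
    [0,0,0],
    [0,0,0],
    [0,0,0],
  ],
  turn=[
    [0,0,0],
    [0,0,0],
    [0,0,0],
    [0,0,0],
    [0,0,0],
  ],
  fingers=1,
)

```text
t: 8.55
ee_pos: [0.5916, 0.2019, 0.2619]
orientation: [0.932, 1.57, -2.248]
contact_force: [-0.5, -0.1, 0.7]
gripper_width: 0.0708
```

move_arm(
  travel=[
    [0,0,0],
    [0,0,0],
    [0,0,0],
  ],
  turn=[
    [0,0,0],
    [0,0,0],
    [0,0,0],
  ],
)

```text
t: 8.93
ee_pos: [0.5917, 0.2021, 0.262]
orientation: [0.909, 1.571, -2.271]
contact_force: [0.0, 0.7, -0.2]
gripper_width: 0.091
```

```bash
python3 - <<'E'
from h import *
st=robot.read_state(); print(st['contact_force'],st['ee_pos'],st['gripper_width'])
s=robot.get_image('wrist'); save(s,'w3.png')
s=robot.get_image('scene'); cv2.imwrite('pics/s3z.png',cv2.resize(s['frame'][130:330,200:420,::-1],None,fx=3,fy=3,interpolation=cv2.INTER_CUBIC))
E
```

```text
[ 0.04940787  0.74150633 -0.19982019] [0.59171865 0.20207801 0.26199864] 0.0910243493836877
```

View pics/s3z.png

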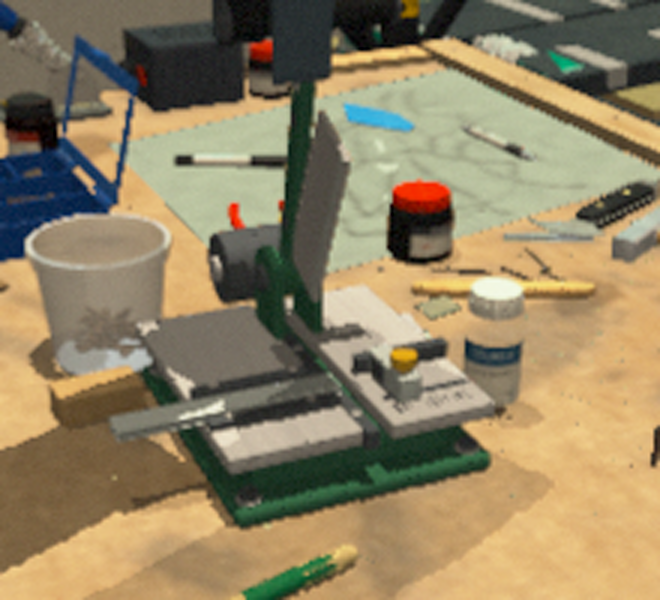

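View pics/w3.png

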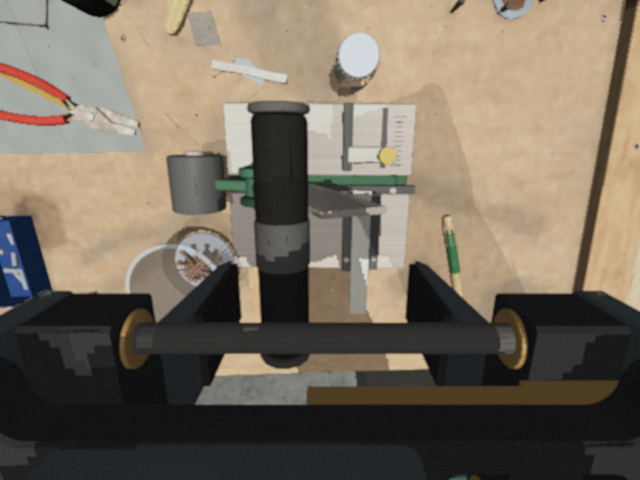

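move_arm(
  travel=[
    [-0.03,0,0],
    [-0.06,0,0],
    [-0.065,0,0.02],
    [-0.065,0.01,0.07],
    [-0.065,0.02,0.12],
  ],
  turn=[
    [0,0,0],
    [0,0,0],
    [0,0,0],
    [0,0,0],
    [0,0,0],
  ],
)

```text
t: 9.65
ee_pos: [0.4685, 0.1863, 0.3257]
orientation: [0.356, 1.569, -2.824]
contact_force: [-0.5, 0.3, 0.6]
gripper_width: 0.0914
```

```bash
python3 - <<'E'
from h import *
X=np.load('shear.npy')
st=robot.read_state(); print(st['contact_force'],st['ee_pos'],st['gripper_width'])
t=robot.get_image('top'); s=robot.get_image('scene'); save(t,'t4.png');save(s,'s4.png')
for l in ['came_tail','came_front','came_mid','stop_face','handle']:
    for c,im in(('top',t),('scene',s)):
        for a in robot.spot_point(l,c)[:1]:
            p=np.array(a['location'])*[640,480]; zz={'stop_face':.055,'handle':.284}.get(l,.054)
            w=onz(im,p,zz);d=w[:2]-X[:2];cc,sn=np.cos(X[2]),np.sin(X[2]); print(l,c,round(a['confidence'],2),p.round(),w.round(4),'shear',round(cc*d[0]+sn*d[1],4),round(-sn*d[0]+cc*d[1],4))
overlay(t,[((42,-62,284),(42,56,284)),((-10,-26,54),(-30,-26,54)),((-10,4,58),(-30,4,58)),((-30,154,58),(-10,154,58))],'ov4.png',(225,170,405,345),4)
print(go(W((-20,194,200),X),down(X[2]+np.pi)))
E
```

```text
[-0.45007114  0.25493511  0.5814587 ] [0.46851396 0.18626608 0.32572908] 0.09136558154675527
came_tail scene 0.56 [237. 274.] [0.4627 0.1624 0.054 ] shear -0.0207 0.1589
came_front top 0.85 [316. 239.] [0.6216 0.1608 0.054 ] shear -0.0163 0.0001
came_front scene 0.88 [311. 257.] [0.6154 0.1607 0.054 ] shear -0.0166 0.0063
came_mid top 0.7 [313. 281.] [0.5393 0.1627 0.054 ] shear -0.0175 0.0824
came_mid scene 0.7 [277. 263.] [0.5452 0.167  0.054 ] shear -0.0129 0.0767
stop_face top 0.73 [320. 228.] [0.6439 0.1521 0.055 ] shear -0.0241 -0.0225
stop_face scene 0.49 [327. 253.] [0.6486 0.1588 0.055 ] shear -0.0172 -0.027
handle top 0.74 [275. 217.] [0.6308 0.2252 0.284 ] shear 0.0485 -0.0067
handle scene 0.67 [304. 133.] [0.6324 0.2279 0.284 ] shear 0.0512 -0.0082
(array([0.1268, 0.024 , 0.0428]), array([-0.0004,  0.0004, -0.0002]))
```

View pics/ov4.png

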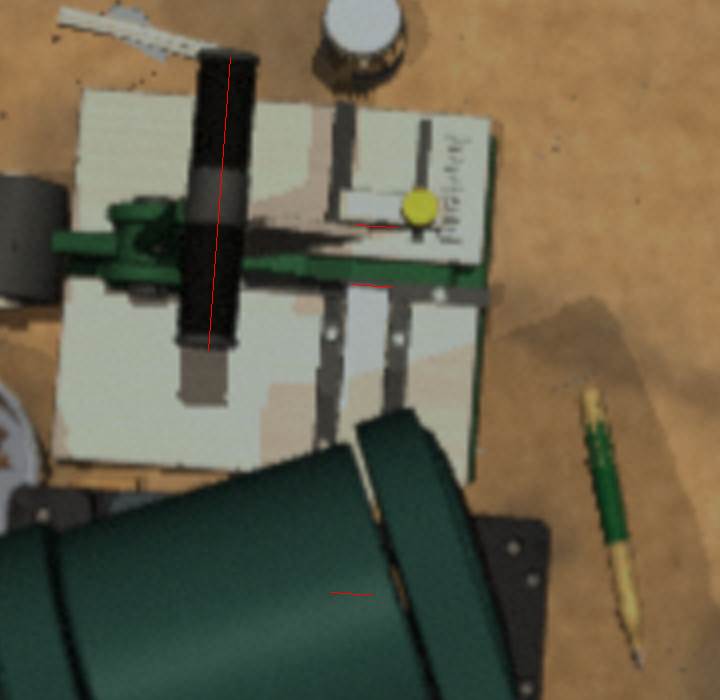

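View pics/s4.png

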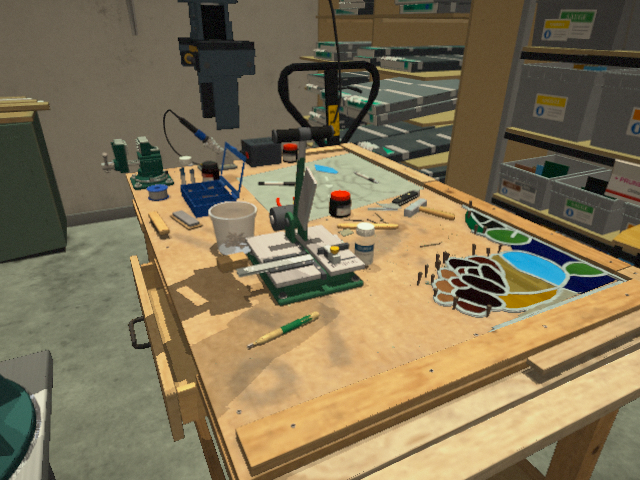

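move_arm(
  travel=[
    [0.03,0.01,0.03],
    [0.07,0.02,0.043],
    [0.12,0.024,0.043],
    [0.17,0.024,0.043],
    [0.2,0.024,0.043],
  ],
  turn=[
    [0,0,0],
    [0,0,0],
    [0,0,0],
    [0,0,0],
    [0,0,0],
  ],
  fingers=-1,
)

```text
t: 10.88
ee_pos: [0.4264, 0.164, 0.1249]
orientation: [0.352, 1.569, -2.828]
contact_force: [0.7, 1.0, -0.3]
gripper_width: 0.0443
```

move_arm(
  travel=[
    [0,0,0],
    [0,0,0],
    [0,0,0],
    [0,0,0],
    [0,0,0],
  ],
  turn=[
    [0,0,0],
    [0,0,0],
    [0,0,0],
    [0,0,0],
    [0,0,0],
  ],
)

```text
t: 11.5
ee_pos: [0.4274, 0.1645, 0.1275]
orientation: [-2.757, 1.57, 0.346]
contact_force: [-0.2, -0.5, 0.6]
gripper_width: 0.0008
```

```bash
python3 - <<'E'
from h import *
X=np.load('shear.npy')
st=robot.read_state(); print(st['contact_force'],st['ee_pos'],st['gripper_width'],st['qpos'])
w=robot.get_image('wrist')
T=np.array(w['tool_from_camera'])
A=np.eye(4);A[:3,:3]=tool(st).as_matrix();A[:3,3]=st['ee_pos'];C=A@T
w['R']=C[:3,:3].T;w['t']=-C[:3,:3].T@C[:3,3]
overlay(w,B,'w5o.png')
s=robot.get_image('scene'); save(s,'s5.png')
print(go(W((-20,194,43),X),down(X[2]+np.pi)))
E
```

```text
[-0.23944169 -0.46455192  0.59004716] [0.42743462 0.16446847 0.12753217] 0.0008428103363506058 [3.16404679e-01 1.32819762e-01 2.25268054e+00 3.95039761e-05
 7.55189207e-01 1.92535718e+00]
(array([ 0.0843, -0.    , -0.0004]), array([-0.0002, -0.0004,  0.0001]))
```

View pics/w5o.png

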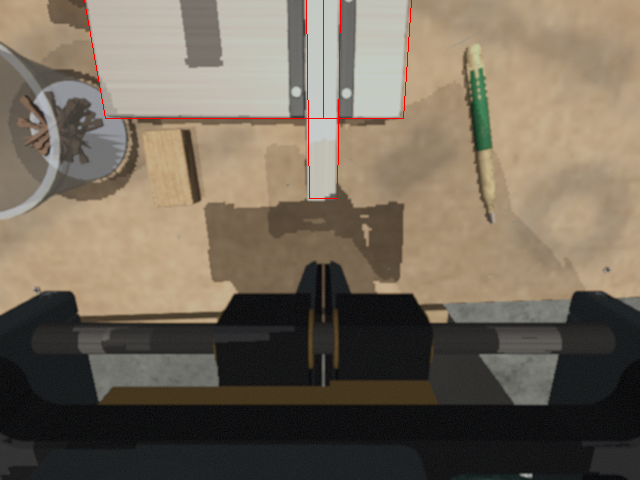

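View pics/s5.png

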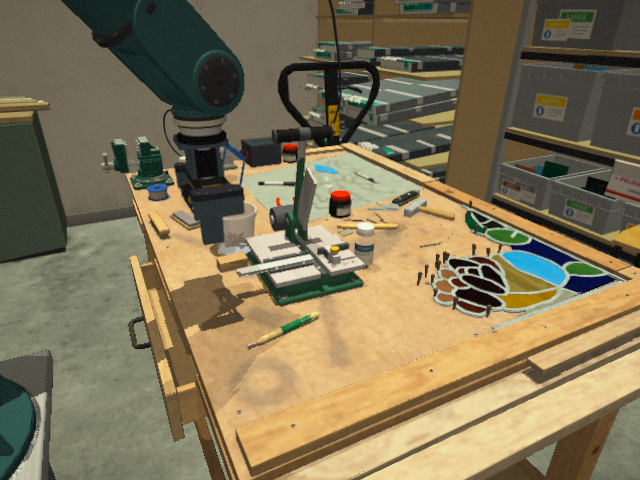

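move_arm(
  travel=[
    [0.045,0,0],
    [0.084,0,0],
    [0.084,0,-0.01],
    [0.084,0,-0.016],
    [0.084,0,-0.018],
  ],
  turn=[
    [0,0,0],
    [0,0,0],
    [0,0,0],
    [0,0,0],
    [0,0,0],
  ],
)

```text
t: 12.22
ee_pos: [0.4469, 0.164, 0.0446]
orientation: [-2.799, 1.568, 0.304]
contact_force: [-0.3, 0.3, 0.3]
gripper_width: 0.0005
```

```bash
python3 - <<'E'
from h import *
st=robot.read_state(); print(st['contact_force'],st['ee_pos'],st['gripper_width'])
s=robot.get_image('scene'); cv2.imwrite('pics/s6z.png',cv2.resize(s['frame'][100:320,130:400,::-1],None,fx=2.7,fy=2.7,interpolation=cv2.INTER_CUBIC))
w=robot.get_image('wrist'); save(w,'w6.png')
E
```

```text
[-0.28768182  0.25104855  0.28082955] [0.44686911 0.16398844 0.04456135] 0.000486597472705412
```

View pics/s6z.png

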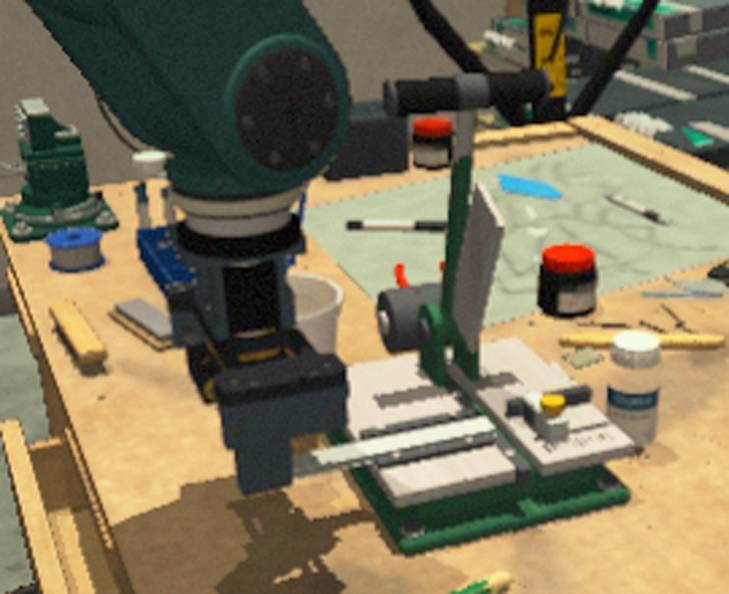

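View pics/w6.png

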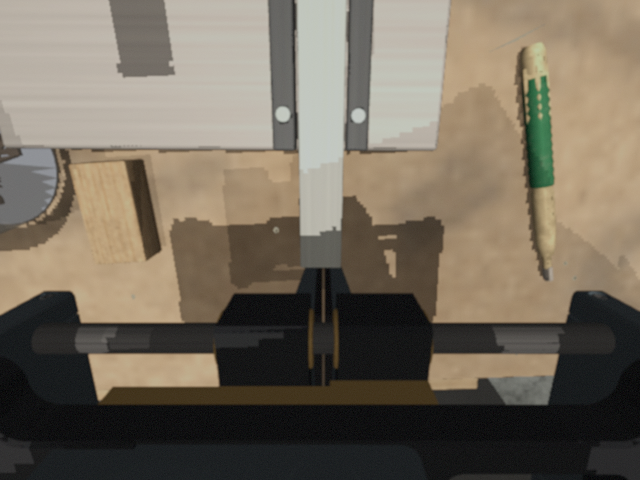

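```bash
python3 - <<'E'
from h import *
s=robot.get_image('scene')
f=lambda p:np.round((proj(s,np.array(p))-[130,100])*2.7)
for z in (.2,.25,.3,.35,.4): print(z,f((.447,.164,z)),f((.517,.164,z)), f((.377,.164,z)), f((.447,.094,z)))
print(f(W((42,56,284))))
E
```

```text
0.2 [246. 272.] [352. 255.] [131. 290.] [279. 312.]
0.25 [238. 195.] [348. 180.] [120. 210.] [272. 229.]
0.3 [230. 113.] [343. 101.] [107. 125.] [265. 141.]
0.35 [221.  25.] [338.  16.] [94. 34.] [257.  46.]
0.4 [212. -70.] [333. -74.] [ 79. -65.] [248. -56.]
[387.  99.]
```

move_arm(
  travel=[
    [0,0,-0.004],
    [0,0,-0.008],
    [0,0,-0.012],
    [0,0,-0.016],
    [0,0,-0.02],
  ],
  turn=[
    [0,0,0],
    [0,0,0],
    [0,0,0],
    [0,0,0],
    [0,0,0],
  ],
)

```text
t: 13.0
ee_pos: [0.4653, 0.1629, 0.043]
orientation: [0.333, 1.571, -2.847]
contact_force: [-1.9, -0.1, 1.4]
gripper_width: 0.0008
```

```bash
python3 - <<'E'
from h import *
X=np.load('shear.npy')
st=robot.read_state(); print(st['contact_force'],st['ee_pos'],go(W((-20,170,43),X),down(X[2]+np.pi)))
s=robot.get_image('scene'); cv2.imwrite('pics/s7z.png',cv2.resize(s['frame'][100:320,130:400,::-1],None,fx=2.7,fy=2.7,interpolation=cv2.INTER_CUBIC))
t=robot.get_image('top'); overlay(t,[((42,-62,284),(42,56,284))],'t7.png',(225,170,405,345),4)
E
```

```text
[-1.91364378 -0.14681335  1.42053917] [0.46533781 0.16286635 0.04297693] (array([-0.    , -0.0001,  0.0137]), array([-0.0003,  0.0003, -0.0001]))
```

View pics/s7z.png

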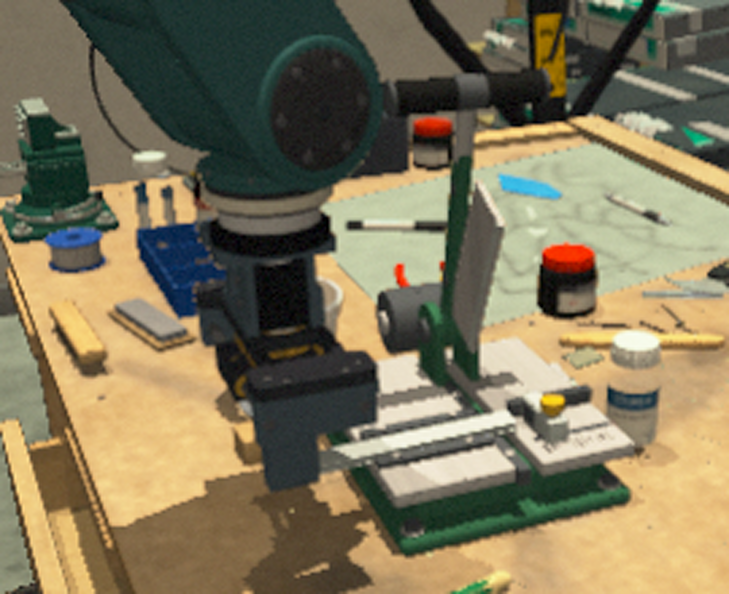

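View pics/t7.png

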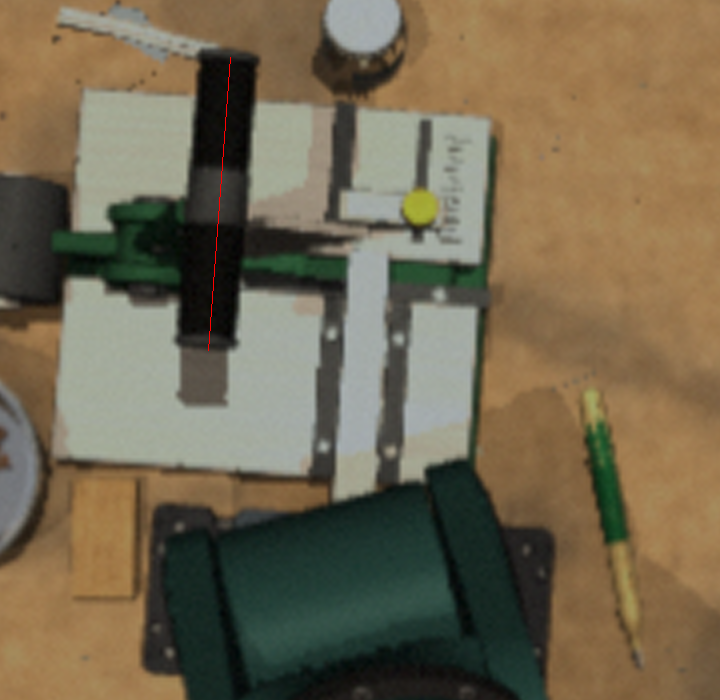

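move_arm(
  travel=[
    [0,0,-0.003],
    [0,0,-0.006],
    [0,0,-0.008],
    [0,0,-0.01],
  ],
  turn=[
    [0,0,0],
    [0,0,0],
    [0,0,0],
    [0,0,0],
  ],
)

```text
t: 13.6
ee_pos: [0.4753, 0.1625, 0.043]
orientation: [-2.299, 1.571, 0.805]
contact_force: [-1.8, -0.7, 0.9]
gripper_width: 0.0007
```

move_arm(
  travel=[
    [0,0,-0.001],
    [0,0,-0.002],
  ],
  turn=[
    [0,0,0],
    [0,0,0],
  ],
)

```text
t: 13.85
ee_pos: [0.4771, 0.1624, 0.043]
orientation: [0.312, 1.571, -2.868]
contact_force: [-1.1, 0.1, 0.1]
gripper_width: 0.0006
```

```bash
python3 - <<'E'
from h import *
st=robot.read_state(); print(st['contact_force'],st['ee_pos'])
s=robot.get_image('scene'); cv2.imwrite('pics/s8z.png',cv2.resize(s['frame'][220:290,260:380,::-1],None,fx=6,fy=6,interpolation=cv2.INTER_CUBIC))
t=robot.get_image('top'); overlay(t,[],'t8.png',(265,190,365,260),7)
E
```

```text
[-1.12600836  0.05901454  0.13215717] [0.47711804 0.16242754 0.04301786]
```

View pics/s8z.png

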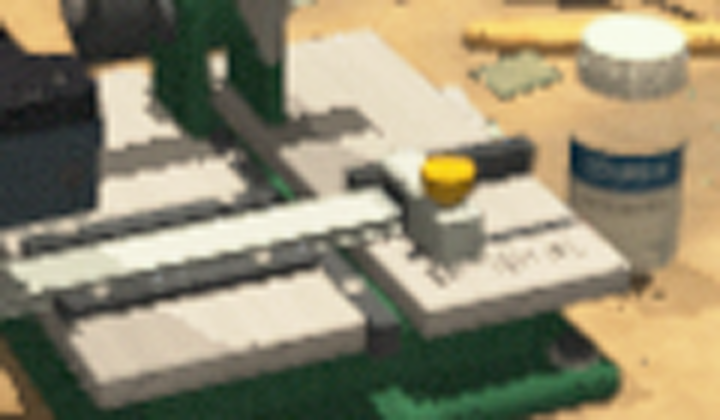

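View pics/t8.png

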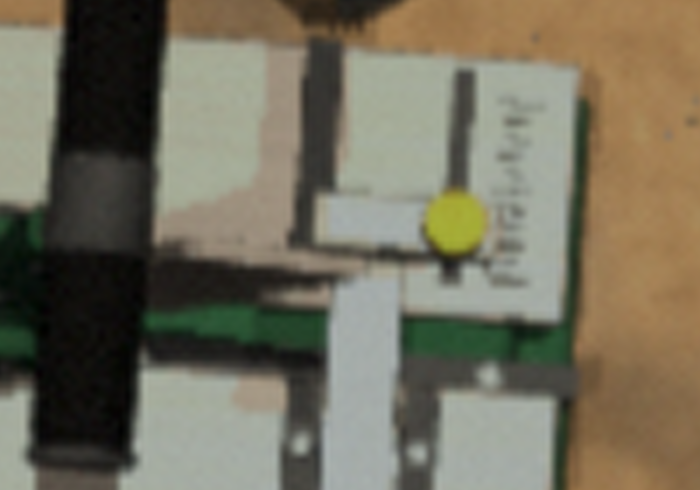

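move_arm(
  travel=[
    [0,0,-0.001],
    [0,0,-0.002],
    [0,0,-0.003],
  ],
  turn=[
    [0,0,0],
    [0,0,0],
    [0,0,0],
  ],
)

```text
t: 14.32
ee_pos: [0.479, 0.1623, 0.0428]
orientation: [0.166, 1.568, -3.014]
contact_force: [-11.9, 3.5, 9.2]
gripper_width: 0.0005
```

move_arm(
  travel=[
    [0,0,-0.0007],
    [0,0,-0.0015],
  ],
  turn=[
    [0,0,0],
    [0,0,0],
  ],
)

```text
t: 14.58
ee_pos: [0.4791, 0.1622, 0.0427]
orientation: [0.17, 1.565, -3.01]
contact_force: [-19.7, 6.3, 16.8]
gripper_width: 0.0001
```

move_arm(
  travel=[
    [0,0,0.003],
    [0,0,0.01],
    [0,0,0.03],
    [0,0,0.05],
    [0,0,0.05],
  ],
  turn=[
    [0,0,0],
    [0,0,0],
    [0,0,0],
    [0,0,0],
    [0,0,0],
  ],
)

```text
t: 15.2
ee_pos: [0.4296, 0.1641, 0.0429]
orientation: [0.339, 1.57, -2.84]
contact_force: [0.5, -0.3, 0.0]
gripper_width: 0.0003
```

```bash
python3 - <<'E'
from h import *
st=robot.read_state(); print(st['contact_force'],st['ee_pos'])
s=robot.get_image('scene'); cv2.imwrite('pics/s9z.png',cv2.resize(s['frame'][210:300,230:370,::-1],None,fx=5.5,fy=5.5,interpolation=cv2.INTER_CUBIC))
t=robot.get_image('top'); overlay(t,[],'t9.png',(265,190,365,260),7)
overlay(t,[((-30,124,58),(-10,124,58)),((-30,-26,50),(-10,-26,50))],'t9b.png',(265,190,365,330),4)
X=np.load('shear.npy')
for l in ['came_tail','came_front','came_mid','stop_face']:
    for c,im in(('top',t),('scene',s)):
        for a in robot.spot_point(l,c)[:1]:
            p=np.array(a['location'])*[640,480]
            w=onz(im,p,.054);d=w[:2]-X[:2];cc,sn=np.cos(X[2]),np.sin(X[2]); print(l,c,round(a['confidence'],2),p.round(1),'shear',round(cc*d[0]+sn*d[1],4),round(-sn*d[0]+cc*d[1],4))
E
```

```text
[ 0.5154386  -0.34538475  0.02251667] [0.42955425 0.16407541 0.04289981]
came_tail top 0.88 [308.9 298.1] shear -0.011 0.1163
came_tail scene 0.82 [253.1 268.9] shear -0.0162 0.1262
came_front top 0.9 [315.4 225.9] shear -0.0142 -0.0258
came_front scene 0.81 [324.8 253.9] shear -0.0169 -0.0233
came_mid top 0.88 [313.8 264.9] shear -0.0161 0.0511
came_mid scene 0.61 [290.2 259.2] shear -0.0092 0.0485
stop_face top 0.74 [318.  223.2] shear -0.019 -0.0315
stop_face scene 0.8 [327.3 253.8] shear -0.0185 -0.0281
```

View pics/s9z.png

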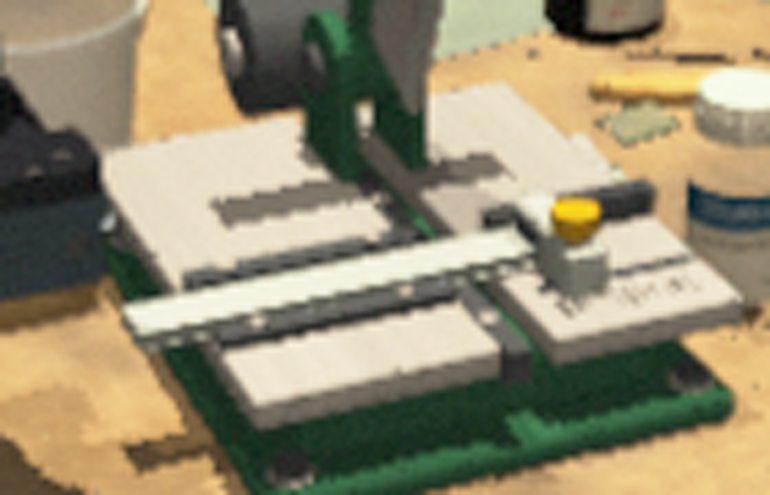

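View pics/t9.png

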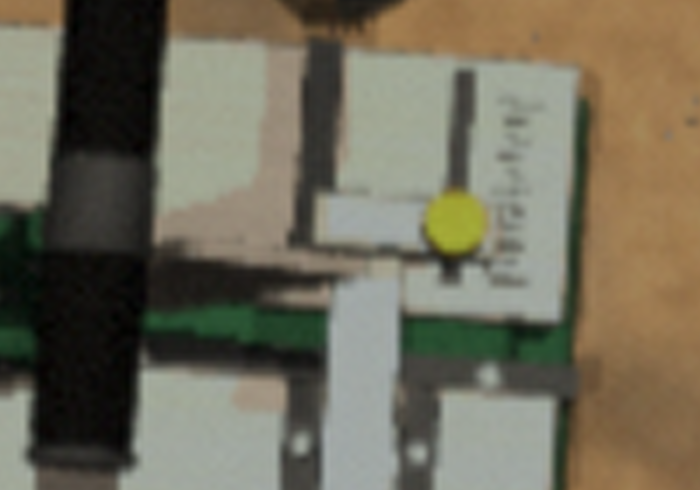

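View pics/t9b.png

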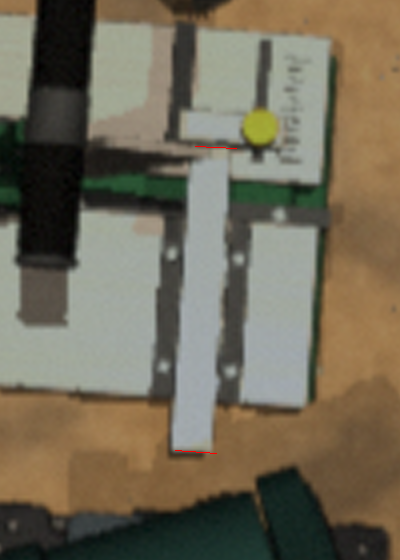

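```bash
python3 - <<'E'
from h import *
t=robot.get_image('top'); s=robot.get_image('scene')
a=cv2.resize(t['frame'][212:242,300:335,::-1],None,fx=16,fy=16,interpolation=cv2.INTER_NEAREST)
b=cv2.resize(s['frame'][238:268,305:345,::-1],None,fx=16,fy=16,interpolation=cv2.INTER_NEAREST)
cv2.imwrite('pics/a.png',a);cv2.imwrite('pics/b.png',b)
X=np.load('shear.npy')
for q in [(-30,124,58),(-10,124,58),(-10,-26,58),(-30,-26,58),(-30,-20,58),(-30,-26,50),(-30,-20,50)]: print(q,((proj(t,W(q))-[300,212]+.5)*16).round(),((proj(s,W(q))-[305,238]+.5)*16).round())
m=robot.trace('came_mid','top')[0]; ys,xs=np.where(m['pixels']); print(ys.min(),ys.max(),m['confidence'])
m=robot.trace('length_stop','top'); 
for k in m[:2]: ys,xs=np.where(k['pixels']); print('stop',xs.min(),xs.max(),ys.min(),ys.max(),k['confidence'])
E
```

```text
(-30, 124, 58) [ 303. 1459.] [-770.  523.]
(-10, 124, 58) [ 138. 1448.] [-821.  445.]
(-10, -26, 58) [220. 222.] [321. 207.]
(-30, -26, 58) [383. 233.] [390. 276.]
(-30, -20, 58) [380. 282.] [347. 285.]
(-30, -26, 50) [382. 241.] [389. 332.]
(-30, -20, 50) [379. 289.] [346. 342.]
228 302 0.76
stop 310 335 218 228 0.59
```

View pics/a.png

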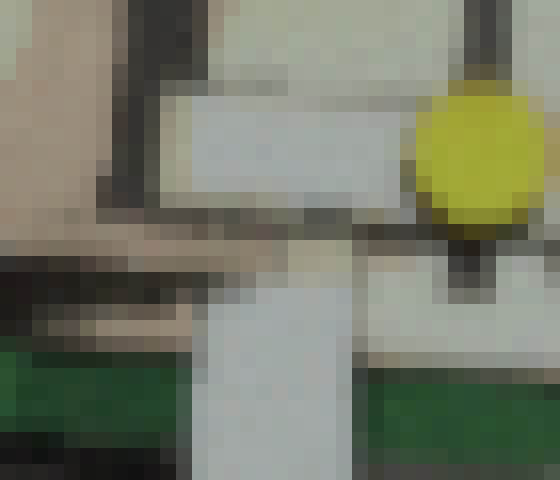

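View pics/b.png

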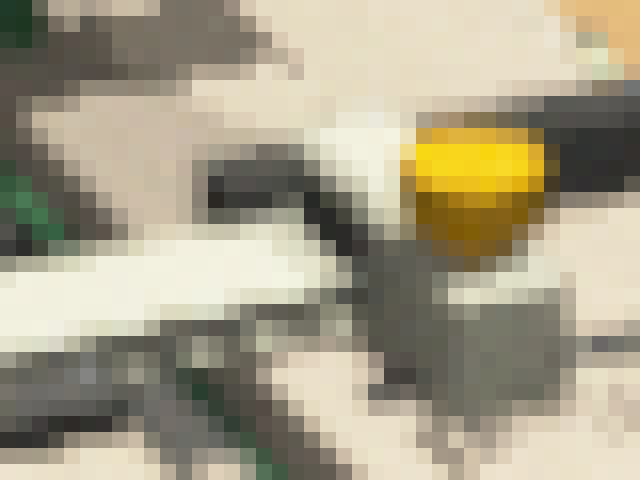

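move_arm(
  travel=[
    [-0.05,0,0],
    [-0.1,0.02,0],
    [-0.14,0.06,-0.01],
    [-0.157,0.1,-0.04],
    [-0.157,0.114,-0.07],
  ],
  turn=[
    [0,0,0],
    [0,0,0],
    [0,0,0],
    [0,0,0],
    [0,0,0],
  ],
)

```text
t: 16.52
ee_pos: [0.4988, 0.0458, 0.202]
orientation: [-3.088, 1.567, 0.014]
contact_force: [0.6, 0.1, 0.2]
gripper_width: 0.0009
```

move_arm(
  travel=[
    [0,0,0],
    [0,0,0],
  ],
  turn=[
    [0,0,0],
    [0,0,0],
  ],
)

```text
t: 16.77
ee_pos: [0.4965, 0.0478, 0.1996]
orientation: [0.02, 1.57, 3.123]
contact_force: [-0.5, 0.7, 0.2]
gripper_width: 0.0003
```

```bash
cat >> h.py <<'E'
def wrist():
    st=robot.read_state(); w=robot.get_image('wrist')
    A=np.eye(4);A[:3,:3]=tool(st).as_matrix();A[:3,3]=st['ee_pos'];C=A@np.array(w['tool_from_camera'])
    w['R']=C[:3,:3].T;w['t']=-C[:3,:3].T@C[:3,3]; return w
E
python3 - <<'E'
from h import *
w=wrist(); save(w,'w10.png'); print(robot.read_state()['ee_pos'])
overlay(w,[((-30,124,58),(-10,124,58)),((-30,-26,58),(-10,-26,58)),((-30,124,58),(-30,-26,58))],'w10o.png')
print(proj(w,W((-20,-26,58))))
E
```

```text
[0.4963627  0.04795678 0.19958682]
[184.27617142  54.13508611]
```

View pics/w10o.png

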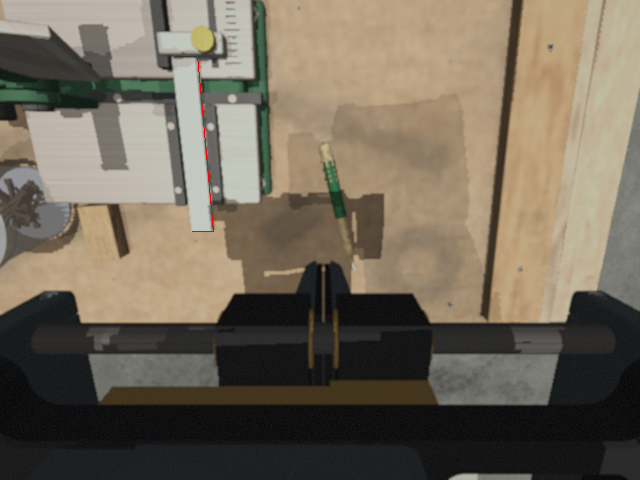

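```bash
python3 - <<'E'
import cv2
a=cv2.imread('pics/w10.png')
cv2.imwrite('pics/w10z.png',cv2.resize(a[25:85,145:225],None,fx=10,fy=10,interpolation=cv2.INTER_CUBIC)[:600])
E
```

```text
(no output)
```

View pics/w10z.png

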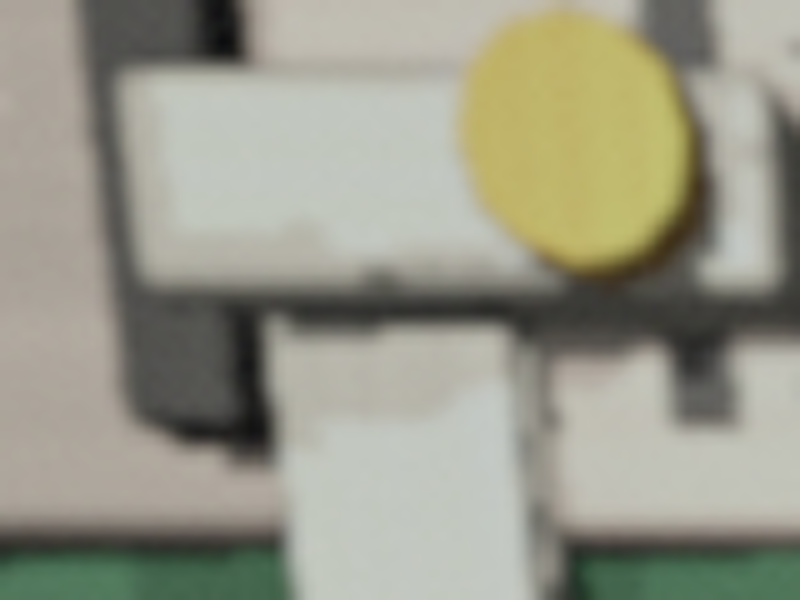

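```bash
python3 - <<'E'
from h import *
t=robot.get_image('top'); overlay(t,[((42,-62,284),(42,56,284)),((-30,124,58),(-10,124,58)),((-30,-26,58),(-10,-26,58))],'t11.png',(180,140,440,360),2.7)
for l in ['setting_block','cup_nails','cutting_oil','glass_cutter']: print(l,(np.array(robot.spot_point(l,'top')[0]['location'])*[640,480]).round(1))
st=robot.read_state(); print(st['contact_force'],st['t'])
E
```

```text
setting_block [250.2 303.3]
cup_nails [214.  287.5]
cutting_oil [312.  183.6]
glass_cutter [318.  220.6]
[ 0.62012835  0.81049406 -0.67937808] 17.075
```

View pics/t11.png

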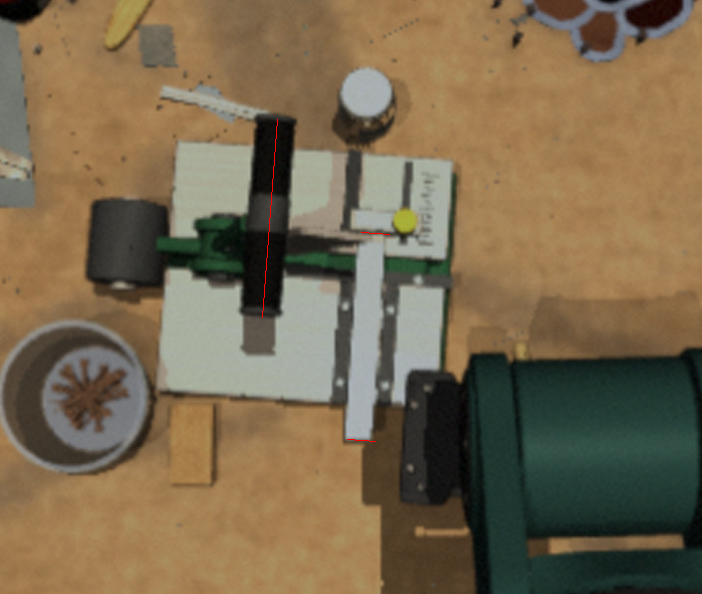

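```bash
python3 -c "
from cell import robot
print(robot.sign_off())"
```

```text
the job is handed in; nothing more can be done
None
```

The shear is ready for a cut: the blade arm stands fully open by itself, the strip is against the length stop, and I handed the job in at about 17 s of the 48 s.

**Blade arm:** I gripped the cross-handle lightly with the fingers and carried it up past the balance point to about 1.06 rad. I then let go, and the counterweight took it to the buffer. In the last top picture the handle lies on the line calculated for 1.15 rad.

**Strip:** I pushed it from the tail with the shut fingers until it stopped moving and the push force rose to about 20 N. There was also about 17 N vertically on the tool at that point. I then backed off, and the strip stayed put.

**Last checks:**
- **Butting:** The wrist close-up shows the front end against the stop. The front and tail match the calculated positions of y = -26 and 124 mm.
- **Disagreements:** In the top and scene pictures there seemed to be a gap of about 5 mm at the stop. The wrist close-up showed this was sunlit zinc. The network's stop-face readings varied by several mm, so I relied on the contact force and the close-up instead.
- **Bystanders:** The block, cup and bottle are where they were. In the last top picture the arm hid the glass cutter and the network misplaced it. An earlier wrist picture, taken at the arm's final pose, shows it apparently undisturbed.
- **Forces:** While swinging the handle, the wrist force reached about 25 N because my path was off the true arc by 1 to 2 mm; I corrected it on the way. The gripper was clear of everything at hand-in.

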